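# Hold the bag clip open over the order card

### The arm

A 6-joint arm with a two-finger parallel gripper is mounted at the origin on a cart in front of the work surface, level with it; the furniture and walls round the work are solid. World frame = base frame: x ahead of the robot, y to its left, z up, the work surface at z = 0. Lengths are in m, angles in rad, forces in N, time in s.
With the tool pointing down it reaches from about 0.35 to 0.775 m from the base axis. Payload 7.3 kg.
Tool frame: the origin (TCP) lies between the finger pads; the fingertips stand 8 mm ahead of it and the grasp point (between the pads) lies 11 mm behind it (robot.nose_length is the distance from the TCP to the fingertips, in m); z points along the fingers, y is the line along which they close (so a half turn about z gives the same grasp; the last joint's range is limited). The gripper opens to 92 mm and grips with 3 to 60 N. Pads are 19 mm wide; open, the fingers measure 130 mm over their backs; the gripper's body (75 mm by 190 mm) begins 47 mm behind the grasp point.
Start: joints at [-1.409, 0.342, 1.524, -0, 1.275, -0.146], TCP at [0.159, -0.5, 0.235] pointing down, gripper open.
Joint ranges: [-2.53, 2.53], [-0.77, 2.02], [0.04, 2.7], [-1, 4.14], [0.28, 2.66], [-3.11, 3.11]. Speed limits (rad/s): [2.57, 2.57, 3.14, 3.14, 3.14, 3.14].

### API

Orientations are given as [roll, pitch, yaw] about the fixed x, y, z axes, in that order (R = Rz(yaw) Ry(pitch) Rx(roll)).
In Python, from cell import robot gives the robot as it stands. The module is installed in compiled form; this text tells all that it offers.
- The arm moves only by the shell command python3 -m jog 'ROWS' [FORCE]. ROWS is JSON, a list that holds one entry, the list of rows, each a list of 5 numbers: the gripper's target within -1 to 1 (fully open at 1, half-way at 0, shut at -1), then the shift along the tool's x, y, z in m, then the turn about the tool's z in rad. A call has 1 to 5 rows; each row is the pose to reach, as a shift and turn from the pose commanded when the call began, along the tool's axes at that moment; what a row does not reach only later rows make up. A row lasts 1/12 s, in which the tool goes at most 41.7 mm and 7.16 degrees, less where a joint would pass 70% of its speed; a pose out of reach is approached as far as the arm can. A call with a gripper value outside its range is refused whole. The fingers move at their own pace and stop on an object; FORCE is the grip in N (left out, the last holds). Time passes only in rows, so rows that repeat a pose let the fingers close. It gives the time, the measured TCP pose, the force, the opening and the grip force at its end, in the units of the state.
- robot.observe(): the state, without advancing time (a new reading comes with each control period).
- robot.read_camera(name): name is "side" or "top" or "wrist"; returns the picture (420x560x3 uint8, red, green, blue); there is no depth.
- robot.camera_model(name): a dict with "camera_matrix" (3x3 intrinsics, pixels), "position" and "attitude" of the camera in the world; the wrist camera has in their place "mount" (4x4, takes a point from camera to tool coordinates, whose origin is the TCP and whose axes are the flange's). Camera axes: x right, y down, z forward; pixel columns grow to the right and rows downward; lengths in m; the calibration is good to about 2 mm. A picture is of the moment at which its call begins: read the wrist's pose just before it. camera_model takes no time and is no camera call.
- robot.hand_in(): hands the job in; it is judged then, once.
The state is a dict: "time": time; "qpos": joint angles; "qvel": joint speeds; "joint_efforts": joint torques, N m; "tool_pos": TCP position; "tool_rot": TCP orientation; "contact_force": force on the tool from outside, world axes, zero at the start; "torque": the same for the moment, N m; "opening": finger opening in m; "grip_force": force on a finger pad.
Only numpy, scipy, OpenCV 4.12 (cv2) and the standard library are available. Lean on these libraries where they do the work, as an engineer would, in place of code of your own. Each camera call takes 0.05 s, during which the arm holds its last target. There are 200 camera calls.

### The job

Take the red bag clip off the steel strip by squeezing its two handles, and bring it jaws down over the middle of the top edge of the yellow order card, squeezed fully open, so that one jaw hangs about half its length down each side of the card without touching it and the cook can slip an order behind a jaw. Finish like that, still holding the clip squeezed open around the card edge: do not let go and do not let it close. Leave both cards standing where they are and the things round about alone.

Things in the scene. Friction and masses are not known exactly. Their poses are not given: they have to be found in the camera images.
- clip: red plastic spring bag clip, 36 wide, about 71 tall, 80 g, standing jaws down on the steel strip. Two halves turn on a steel coil; handles above it, jaws below. This body is the half on its own +y side; origin between the jaw tips, at their lower end; x runs along the coil (parallel to the strip), y across the jaws (the direction to squeeze the handles), z up to the handles
- clip_hinge (a point): centre of the clip's coil (11 thick), 34 above the jaw tips; same axes as clip. At rest the two ribbed handles (28 wide along x, flat) lean apart from the coil to 37 above it, where they are about 42 apart over their outsides (to each side of the coil along y); grip their upper part between two fingers. Squeezed fully they stand parallel, 20 apart over their outsides, their tops 40 above the coil, and the coil stays half-way between them
- jaw_a (a point): lower inner edge of the jaw of the half on the clip's +y side, in the middle of its width
- jaw_b (a point): the same of the other jaw (-y side). With the clip fully open the two jaw tips are 22 apart and 33 below the coil's axis, and the jaws are 18 apart 15 below the coil's axis; the coil itself hangs 5.5 below its axis between them
- clip_jaw (a joint): opening angle between the clip's halves, rad: 0 shut, about 0.04 clamped on the strip, 0.56 fully open (a firm stop). A spring shuts it: opening takes about 3 N on each handle at first, 8 N at the stop (squeezed at the handle ends; grips of 20 N and more are harmless)
- strip: dark foot 110 x 52 x 12, fixed, with an upright steel strip 90 wide (its x) and 4 thick (its y); the clip is clamped on the strip's upper edge, its coil resting on it, anywhere along the middle 50
- strip_top (a point): middle of the strip's upper edge, 62 above the range top; axes of the strip
- card_yellow: yellow order card: stiff upright board 110 wide, 3 thick, in a dark weighted foot 120 x 60 x 16, the whole 130 high and 0.6 kg, loose. The two are alike but for colour. Origin under the middle of the foot; x along the card's width, y through its thickness, z up
- card_yellow_top (a point): middle of the yellow card's top edge, 130 above the range top; axes as card_yellow
- card_blue: blue order card, not used: stiff upright board 110 wide, 3 thick, in a dark weighted foot 120 x 60 x 16, the whole 130 high and 0.6 kg, loose. The two are alike but for colour. Origin under the middle of the foot, axes as the yellow one
- onion: red onion, 70 across; origin at its underside; leave alone
- spice_pot: spice jar, 47 across, 98 tall; origin at its underside; leave alone
- garlic: garlic bulb, 56 across; origin at its underside; leave alone
- timer: red and white kitchen timer, 62 across, 54 tall; origin at its underside; leave alone

How it is judged:
By the outcome, as a careful person would: the job done as asked, in the order asked, and still so for the second after the job is handed in, while the arm keeps its last pose, push and grip.
It also fails if it takes over 35 s, if anything falls off the work surface, if the arm or the gripper's body presses on something with over 40 N, if the wrist force passes 120 N, or if a joint passes its speed limit or range.

## Working session

There is one attempt and no reset: what is moved stays moved. The work goes in short steps, Python scripts to look and compute and a shell command to move; the robot and the scene stay as the last step left them, time stands still between calls to the robot, and variables do not carry over. Pictures are saved under pics/ and viewed, at most 10 in all, crops included, and the job is handed in when it is done.

```bash
mkdir -p pics; cat > h.py <<'E'
import numpy as np, cv2
from cell import robot
from scipy.spatial.transform import Rotation as Rot
def snap(n,f=None):
    im=robot.read_camera(n)
    if f: cv2.imwrite('pics/'+f,im[:,:,::-1])
    return im
E
python3 - <<'E'
from h import *
print(robot.observe())
for n in("side","top","wrist"): print(n,robot.camera_model(n))
a=snap("side");b=snap("top")
cv2.imwrite('pics/s0.png',a[:,:,::-1]);cv2.imwrite('pics/t0.png',b[:,:,::-1])
E
```

```text
{'time': 0.0, 'qpos': array([-1.40899670e+00,  3.42721284e-01,  1.52504227e+00, -2.41588520e-05,
        1.27542260e+00, -1.46010925e-01]), 'qvel': array([ 0.000125  ,  0.00072122, -0.00033418, -0.00094849,  0.00085104,
       -0.00131128]), 'joint_efforts': array([ 6.37539506e-05, -4.31239700e+01, -2.44218099e+01,  7.16726203e-02,
        5.60436677e-02, -1.22687366e-04]), 'tool_pos': array([ 0.15900194, -0.49990741,  0.2340369 ]), 'tool_rot': array([-3.14001274e+00, -2.08987510e-04,  3.07817440e-01]), 'contact_force': array([ 0.11472725, -0.35965133, -0.06932883]), 'torque': array([ 0.01525271, -0.01735731, -0.02653525]), 'grip_force': 0.0, 'opening': 0.09199547729383305}
side {'camera_matrix': array([[544.07496087,   0.        , 270.19023005],
       [  0.        , 544.07496087, 200.82373414],
       [  0.        ,   0.        ,   1.        ]]), 'position': array([0.45019015, 1.15172356, 0.5699072 ]), 'attitude': array([-1.94293535,  0.00895521, -3.10232525])}
top {'camera_matrix': array([[434.22806921,   0.        , 280.82966719],
       [  0.        , 434.22806921, 209.18563868],
       [  0.        ,   0.        ,   1.        ]]), 'position': array([ 0.33717429, -0.08446489,  0.95044807]), 'attitude': array([-2.93461284, -0.00573016, -1.58764767])}
wrist {'camera_matrix': array([[303.8755386 ,   0.        , 278.5542536 ],
       [  0.        , 303.8755386 , 208.60705185],
       [  0.        ,   0.        ,   1.        ]]), 'mount': array([[ 1.54091558e-04, -9.68665917e-01, -2.48367303e-01,
         6.66666113e-02],
       [ 9.99999938e-01,  7.04641105e-05,  3.45598496e-04,
         5.95701616e-04],
       [-3.17268503e-04, -2.48367340e-01,  9.68665868e-01,
        -1.49936106e-01],
       [ 0.00000000e+00,  0.00000000e+00,  0.00000000e+00,
         1.00000000e+00]])}
```

View pics/s0.png

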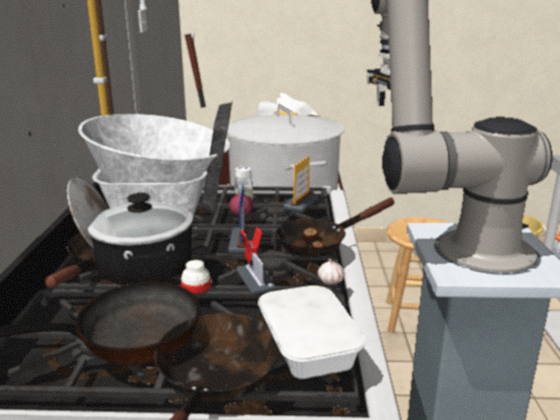

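View pics/t0.png

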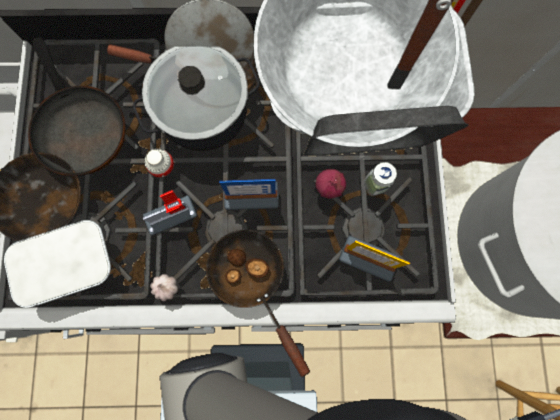

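The side view shows the clip at about (252,243), on a strip with its foot at (258,277), and the yellow card at (302,180). The top view shows the clip at (175,203), the yellow card's top edge running from about (350,240) to (408,265), and the blue card at (248,190).

```bash
cat >> h.py <<'E'
def ray(n,px):
    m=robot.camera_model(n); K=m["camera_matrix"]
    d=np.linalg.inv(K)@np.array([px[0],px[1],1.0])
    if n!="wrist": return m["position"],Rot.from_euler('xyz',m["attitude"]).as_matrix()@d
    o=robot.observe(); R=Rot.from_euler('xyz',o["tool_rot"]).as_matrix(); M=m["mount"]
    return o["tool_pos"]+R@M[:3,3], R@(M[:3,:3]@d)
def onz(n,px,z):
    p,d=ray(n,px); return p+d*(z-p[2])/d[2]
def proj(n,P):
    m=robot.camera_model(n);K=m["camera_matrix"]
    if n!="wrist": c=Rot.from_euler('xyz',m["attitude"]).as_matrix().T@(np.array(P)-m["position"])
    else:
        o=robot.observe(); R=Rot.from_euler('xyz',o["tool_rot"]).as_matrix(); M=m["mount"]
        c=M[:3,:3].T@(R.T@(np.array(P)-o["tool_pos"])-M[:3,3])
    c=K@c; return c[:2]/c[2]
def mask(im,kind):
    h=cv2.cvtColor(im,cv2.COLOR_RGB2HSV); H,S,V=[h[...,i].astype(int) for i in range(3)]
    if kind=='red': return ((H<6)|(H>172))&(S>150)&(V>90)
    if kind=='yel': return (H>14)&(H<32)&(S>150)&(V>120)
E
python3 - <<'E'
from h import *
t=cv2.imread('pics/t0.png');s=cv2.imread('pics/s0.png')
r=lambda im,x,y,w,h:cv2.resize(im[y:y+h,x:x+w],(400,300),interpolation=cv2.INTER_CUBIC)
out=np.vstack([np.hstack([r(t,135,180,80,60),r(t,335,225,80,60)]),np.hstack([r(s,215,225,80,60),r(s,265,150,80,60)])])
cv2.imwrite('pics/c0.png',out)
for n,im in(('top',t),('side',s)):
  for k in('red','yel'):
    m=mask(im[:,:,::-1].copy(),k).astype('uint8')
    N,_,st,c=cv2.connectedComponentsWithStats(m)
    for i in range(1,N):
      if st[i,4]>25: print(n,k,st[i],c[i].round(1))
E
```

```text
top red [454   0  11  12  68] [458.7   4.9]
top red [152 155  21  22  71] [165.9 169. ]
top red [341 174   4  11  28] [342.1 179.6]
top red [323 185  19  10  84] [330.8 190.5]
top red [160 190  24  23 283] [171.  201.1]
top yel [355 241  55  24 156] [382.3 252.5]
top yel [249 261  16  13  62] [255.2 265.8]
top yel [227 271   8  11  28] [229.9 275.5]
top yel [499 382  14   9  31] [506.3 385.7]
top yel [517 390  15  10  44] [523.9 394.7]
top yel [532 397  28  14 101] [546.2 404.7]
side red [240 227  22  36 331] [251.5 243. ]
side red [181 281  30  13 196] [196.4 287.8]
side yel [ 88   0  15  77 483] [95.  37.4]
side yel [ 98  84  10  31 177] [102.4  98.8]
side yel [295 158  14  18 106] [301.  165.2]
```

View pics/c0.png

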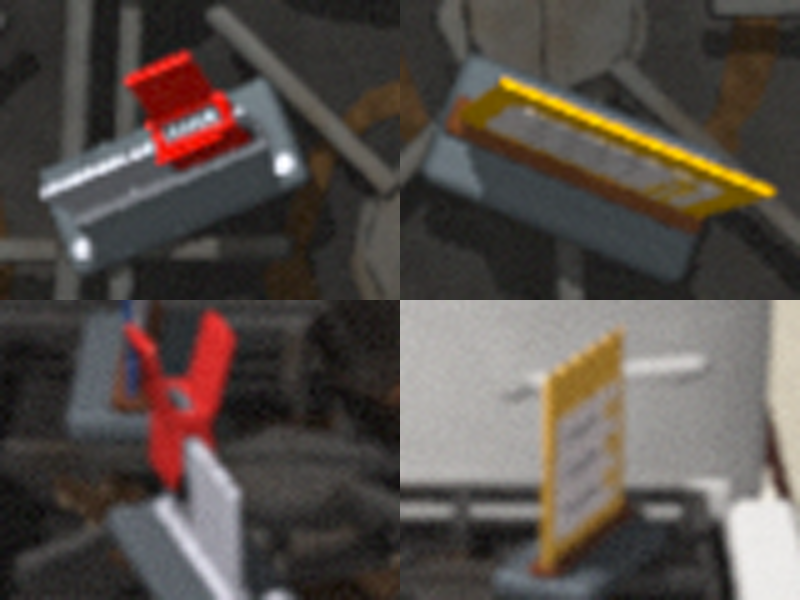

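The crop shows the clip's coil at about (173.6,205.6) in the top view. The strip's top edge runs from (143.4,218.4) to about (183.4,201.6), and the yellow top edge from (355.4,241) to (410,263.2).

```bash
python3 - <<'E'
from h import *
T=lambda p,z:onz('top',p,z)
a,b=T((143.6,218.2),.062),T((183.4,201.6),.062); print('strip',a,b,(a+b)/2,np.linalg.norm(b-a),np.degrees(np.arctan2(*(b-a)[1::-1])))
c=T((173.6,205.6),.07);print('coil',c)
# handle top: near handle lower edge etc
for p in((160.2,195.5),(172.5,190.4)): print('farhandle top',T(p,.1045))
a,b=T((355.2,241.2),.13),T((410.2,263.2),.13); print('yel',a,b,(a+b)/2,np.linalg.norm(b-a),np.degrees(np.arctan2(*(b-a)[1::-1])))
# side check: proj of top estimates
print('side proj yel ends',proj('side',a),proj('side',b),'coil',proj('side',c))
E
```

```text
strip [0.50895363 0.19272871 0.062     ] [0.54306369 0.1111826  0.062     ] [0.52600866 0.15195565 0.062     ] 0.08839266344655262 -67.30084997399283
coil [0.53301829 0.12945405 0.07      ]
farhandle top [0.54645856 0.14853866 0.1045    ]
farhandle top [0.55660882 0.12433036 0.1045    ]
yel [ 0.44489494 -0.23254075  0.13      ] [ 0.40153319 -0.33411923  0.13      ] [ 0.42321406 -0.28332999  0.13      ] 0.11044650017176427 -113.11663024405046
side proj yel ends [294.07510312 165.66189294] [309.34262225 154.82768216] coil [251.92458117 245.54885977]
```

```bash
cat > goal.py <<'E'
import sys
from h import *
g=np.array([float(v) for v in sys.argv[1:4]]); yaw=np.radians(float(sys.argv[4]))
o=robot.observe(); R=Rot.from_euler('xyz',o["tool_rot"]).as_matrix()
d=R.T@(g-o["tool_pos"]); print('t',o['time'],'pos',o['tool_pos'].round(4),'rpy deg',np.degrees(o['tool_rot']).round(2),'open',o['opening'],'grip',o['grip_force'],'F',o['contact_force'].round(2))
print('shift',d.round(4),'turn',round(-(yaw-o['tool_rot'][2]),4),'steps',np.linalg.norm(d)/.0417)
E
python3 goal.py .533 .1295 .235 112.7
python3 - <<'E'
from h import *
for p in((458,210),(470,290),(500,310),(215,135),(170,130),(430,110)):
  print(p,[onz('top',p,z).round(3)[:2] for z in(.1,.15,.25,.35)])
E
```

```text
t 0.1 pos [ 0.159  -0.5     0.2341] rpy deg [-1.7992e+02 -1.0000e-02  1.7640e+01] open 0.09192168252066678 grip 0.0 F [ 0.59  0.36 -0.44]
shift [ 5.471e-01 -4.866e-01 -1.000e-04] turn -1.6592 steps 17.55833389099531
(458, 210) [array([ 0.508, -0.448]), array([ 0.498, -0.426]), array([ 0.478, -0.384]), array([ 0.458, -0.341])]
(470, 290) [array([ 0.351, -0.455]), array([ 0.35 , -0.433]), array([ 0.348, -0.39 ]), array([ 0.347, -0.346])]
(500, 310) [array([ 0.312, -0.508]), array([ 0.313, -0.483]), array([ 0.316, -0.434]), array([ 0.319, -0.384])]
(215, 135) [array([0.675, 0.042]), array([0.655, 0.034]), array([0.615, 0.019]), array([0.576, 0.004])]
(170, 130) [array([0.687, 0.135]), array([0.667, 0.122]), array([0.626, 0.096]), array([0.584, 0.071])]
(430, 110) [array([ 0.724, -0.41 ]), array([ 0.701, -0.391]), array([ 0.656, -0.353]), array([ 0.61 , -0.314])]
```

```bash
python3 - <<'E'
from h import *
for h in(.2,.25,.3,.35,.4):
  a,b=onz('side',(343,132),h),onz('side',(228,132),h); c=(a+b)/2; r=np.linalg.norm(a-b)/2
  # top: circle rim tangent col
  e=onz('top',(458,205),h)
  print(h,'side c',c.round(3),'r',round(r,3),'left edge',round(c[1]+r,3),'top edge',e.round(3))
E
```

```text
0.2 side c [ 0.47  -0.319  0.2  ] r 0.159 left edge -0.16 top edge [ 0.497 -0.406  0.2  ]
0.25 side c [ 0.467 -0.12   0.25 ] r 0.137 left edge 0.018 top edge [ 0.487 -0.384  0.25 ]
0.3 side c [0.464 0.079 0.3  ] r 0.116 left edge 0.195 top edge [ 0.476 -0.363  0.3  ]
0.35 side c [0.462 0.278 0.35 ] r 0.094 left edge 0.372 top edge [ 0.465 -0.342  0.35 ]
0.4 side c [0.459 0.476 0.4  ] r 0.073 left edge 0.549 top edge [ 0.455 -0.32   0.4  ]
```

```bash
python3 -m jog '[[[1,0.02,-0.03,0,0],[1,0.04,-0.06,0,0],[1,0.06,-0.09,0,0],[1,0.08,-0.12,0,0],[1,0.105,-0.15,0,0]]]'; python3 goal.py .533 .1295 .235 112.7
```

```text
time: 0.52
tool_pos: [0.2134, -0.3239, 0.2343]
tool_rot: [-3.141, 0.0, 0.307]
contact_force: [1.1, -1.6, 0.6]
opening: 0.0917
grip_force: 0.0
t 0.5167 pos [ 0.2134 -0.3239  0.2343] rpy deg [-1.7996e+02  1.0000e-02  1.7570e+01] open 0.0916892889462555 grip 0.0 F [ 1.13 -1.61  0.63]
shift [ 0.4416 -0.3357 -0.0006] turn -1.6603 steps 13.302403813188732
```

```bash
python3 -m jog '[[[1,0.032,-0.024,0,-0.12],[1,0.064,-0.048,0,-0.24],[1,0.096,-0.072,0,-0.36],[1,0.128,-0.096,0,-0.48],[1,0.16,-0.12,0,-0.6]]]'; python3 goal.py .533 .1295 .235 112.7
```

```text
time: 0.93
tool_pos: [0.3303, -0.1609, 0.2348]
tool_rot: [3.141, 0.0, 0.913]
contact_force: [0.6, -1.2, 0.5]
opening: 0.0919
grip_force: 0.0
t 0.9333 pos [ 0.3303 -0.1609  0.2348] rpy deg [179.98   0.    52.32] open 0.09190337125046537 grip 0.0 F [ 0.64 -1.25  0.51]
shift [ 3.537e-01 -1.710e-02 -3.000e-04] turn -1.0538 steps 8.492437264323776
```

```bash
python3 -m jog '[[[1,0.038,-0.002,0,-0.12],[1,0.076,-0.004,0,-0.24],[1,0.114,-0.006,0,-0.36],[1,0.152,-0.008,0,-0.48],[1,0.19,-0.01,0,-0.6]]]' >/dev/null; python3 goal.py .533 .1295 .235 112.7
```

```text
t 1.35 pos [ 0.4394 -0.0048  0.2346] rpy deg [-1.7998e+02  1.0000e-02  8.6750e+01] open 0.09209934121080386 grip 0.0 F [-0.65 -0.53  0.27]
shift [ 0.1394  0.0858 -0.0005] turn -0.4529 steps 3.926101225896621
```

```bash
python3 -m jog '[[[1,0.034,0.021,0,-0.115],[1,0.068,0.042,0,-0.23],[1,0.104,0.064,0,-0.345],[1,0.139,0.086,0,-0.453],[1,0.139,0.086,0,-0.453]]]' >/dev/null; python3 goal.py .533 .1295 .235 112.7
python3 - <<'E'
from h import *
im=snap('wrist','w1.png')
print(proj('wrist',(.533,.1295,.07)))
print(robot.observe()['tool_pos'])
E
```

```text
t 1.7667 pos [0.536  0.1318 0.2334] rpy deg [ 1.7993e+02 -1.0000e-01  1.1291e+02] open 0.09163108590348111 grip 0.0 F [-2.02 -0.63  0.47]
shift [-0.0009 -0.0037 -0.0016] turn 0.0037 steps 0.09869474443401464
[277.49199709 194.67055973]
[0.53433283 0.12931764 0.23329326]
```

View pics/w1.png

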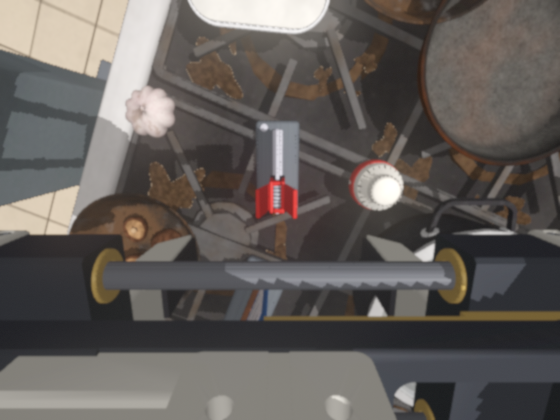

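The wrist view shows the clip at about (277,197), with the strip vertical in the image through column 277, so the yaw is right. I'll refine numerically.

```bash
cat > clip.py <<'E'
from h import *
im=snap('wrist')
m=mask(im,'red').astype('uint8'); m[:, :200]=0; m[:,340:]=0; m[:140]=0;m[235:]=0
ys,xs=np.nonzero(m)
for r in range(ys.min(),ys.max()+1,3):
    x=xs[ys==r]; print(r,x.min(),x.max(),(x.min()+x.max())/2,len(x))
# strip top: bright pixels rows 130-170
g=cv2.cvtColor(im,cv2.COLOR_RGB2GRAY)
for r in(135,145,155,165): 
    x=255+np.nonzero(g[r,255:300]>150)[0]; print('strip',r,x.min() if len(x) else None,x.max() if len(x) else None)
cv2.imwrite('pics/w2c.png',cv2.resize(im[110:235,215:340],(600,600),interpolation=cv2.INTER_CUBIC)[:,:,::-1])
o=robot.observe();R=Rot.from_euler('xyz',o["tool_rot"]).as_matrix()
print(o['tool_pos'])
for px in((277,192),(277.5,214)):
  for z in(.07,.1045):
    P=onz('wrist',px,z); print(px,z,P.round(4),'tool',(R.T@(P-o['tool_pos'])).round(4))
E
python3 clip.py
```

```text
177 274 274 274.0 1
180 273 286 279.5 14
183 270 287 278.5 10
186 265 292 278.5 18
189 258 299 278.5 32
192 258 299 278.5 32
195 258 300 279.0 33
198 259 300 279.5 33
201 259 300 279.5 33
204 259 300 279.5 33
207 259 299 279.0 36
210 259 299 279.0 31
213 259 299 279.0 12
216 260 298 279.0 4
strip 135 277 285
strip 145 277 285
strip 155 277 285
strip 165 277 285
[0.5333568  0.12763343 0.23349926]
(277, 192) 0.07 [0.5304 0.1301 0.07  ] tool [ 0.0034 -0.0015  0.1635]
(277, 192) 0.1045 [0.528  0.1365 0.1045] tool [ 0.0103 -0.0013  0.129 ]
(277.5, 214) 0.07 [0.54   0.1082 0.07  ] tool [-0.0206 -0.001   0.1635]
(277.5, 214) 0.1045 [0.5365 0.117  0.1045] tool [-0.0111 -0.0008  0.129 ]
```

View pics/w2c.png

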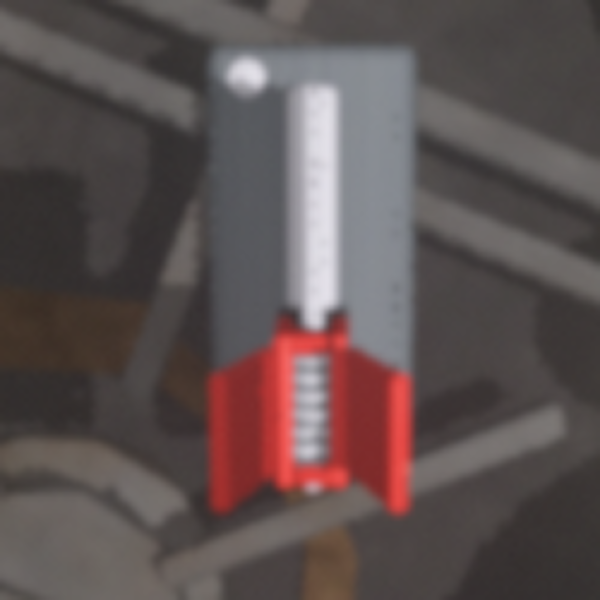

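```bash
python3 -m jog '[[[1,0.001,0.001,0.035,0],[1,0.001,0.001,0.07,0],[1,0.001,0.001,0.105,0],[1,0.001,0.001,0.13,0],[0.5,0.001,0.001,0.147,0]]]' 25 >/dev/null; python3 goal.py .5335 .129 .0865 112.7
python3 -m jog '[[[0,0,0,0,0],[0,0,0,0,0],[0,0,0,0,0],[0,0,0,0,0]]]' 25; python3 goal.py .5335 .129 .0865 112.7
```

```text
t 2.2833 pos [0.5317 0.1261 0.0851] rpy deg [-1.7974e+02 -5.0000e-02  1.1220e+02] open 0.0882964063697912 grip 0.0 F [-0.61 -0.42  0.65]
shift [ 0.002   0.0028 -0.0014] turn -0.0088 steps 0.08801640637184359
time: 2.62
tool_pos: [0.5349, 0.1274, 0.0895]
tool_rot: [3.139, 0.001, 1.96]
contact_force: [-0.3, -0.8, 0.5]
opening: 0.0633
grip_force: 0.0
t 2.6167 pos [0.5349 0.1274 0.0895] rpy deg [1.7984e+02 6.0000e-02 1.1230e+02] open 0.06328909248063166 grip 0.0 F [-0.27 -0.76  0.54]
shift [ 0.002  -0.0007  0.003 ] turn -0.007 steps 0.08744566747338768
```

```bash
python3 -m jog '[[[-0.3,0,0,0,0],[-0.6,0,0,0,0],[-0.6,0,0,0,0],[-1,0,0,0,0],[-1,0,0,0,0]]]' 25; python3 -m jog '[[[-1,0,0,0,0],[-1,0,0,0,0],[-1,0,0,0,0],[-1,0,0,0,0],[-1,0,0,0,0]]]' 25; python3 - <<'E'
from h import *
w=snap('wrist');s=snap('side')
r=lambda im,x,y,w,h:cv2.resize(im[y:y+h,x:x+w],(400,400),interpolation=cv2.INTER_CUBIC)
cv2.imwrite('pics/g1.png',np.hstack([r(w,200,130,160,160),r(s,210,190,80,80)])[:,:,::-1])
E
```

```text
time: 3.03
tool_pos: [0.5352, 0.1279, 0.0893]
tool_rot: [3.138, 0.001, 1.961]
contact_force: [-0.5, 0.3, 12.9]
opening: 0.03
grip_force: 7.8
time: 3.45
tool_pos: [0.5364, 0.1282, 0.0901]
tool_rot: [3.135, 0.002, 1.961]
contact_force: [1.5, 1.1, 11.4]
opening: 0.0197
grip_force: 25.0
```

View pics/g1.png

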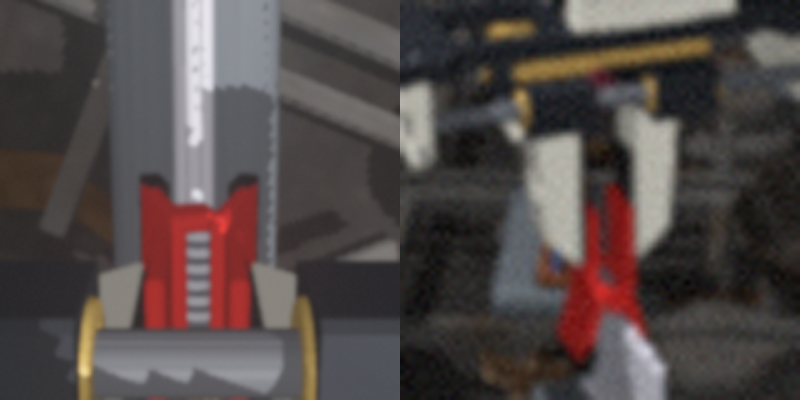

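The clip is squeezed fully open: the opening is 19.7 mm at 25 N, the handles are parallel and the jaws are clear of the strip. Now I'll lift.

```bash
python3 -m jog '[[[-1,0,0,-0.01,0],[-1,0,0,-0.035,0],[-1,0,0,-0.065,0],[-1,0,0,-0.1,0],[-1,0,0,-0.135,0]]]' 25; python3 goal.py .4232 -.2833 .235 66.9
```

```text
time: 3.97
tool_pos: [0.5331, 0.1277, 0.224]
tool_rot: [-3.14, -0.0, 1.961]
contact_force: [0.5, -0.2, -1.3]
opening: 0.0194
grip_force: 24.9
t 3.9667 pos [0.5331 0.1277 0.224 ] rpy deg [-1.7989e+02 -3.0000e-02  1.1235e+02] open 0.019415963332918843 grip 24.941907227039337 F [ 0.49 -0.23 -1.3 ]
shift [-0.3383 -0.258  -0.0107] turn 0.7933 steps 10.206933352623016
```

```bash
python3 -m jog '[[[-1,-0.015,-0.012,-0.003,0.04],[-1,-0.045,-0.035,-0.006,0.11],[-1,-0.075,-0.058,-0.01,0.18],[-1,-0.105,-0.08,-0.01,0.25],[-1,-0.135,-0.103,-0.01,0.32]]]' >/dev/null; python3 goal.py .4232 -.2833 .235 66.9
```

```text
t 4.3833 pos [ 0.4892 -0.0374  0.2332] rpy deg [1.7999e+02 1.0000e-02 9.3870e+01] open 0.019528806441448675 grip 24.945353865623474 F [ 0.66 -0.36 -1.65]
shift [-0.2409 -0.0824 -0.0017] turn 0.4707 steps 6.105730090048978
```

```bash
python3 -m jog '[[[-1,-0.034,-0.012,0,0.08],[-1,-0.068,-0.024,0,0.16],[-1,-0.102,-0.035,0,0.24],[-1,-0.136,-0.047,0,0.32],[-1,-0.17,-0.058,0,0.38]]]' >/dev/null; python3 goal.py .4232 -.2833 .235 66.9
```

```text
t 4.8 pos [ 0.443  -0.2112  0.233 ] rpy deg [-1.7997e+02 -1.0000e-02  7.2010e+01] open 0.019713163996298706 grip 24.944915771484375 F [ 0.64 -0.51 -1.12]
shift [-0.0747  0.0035 -0.002 ] turn 0.0892 steps 1.7934514714925864
```

```bash
python3 -m jog '[[[-1,-0.03,0.001,0,0.04],[-1,-0.055,0.002,0,0.08],[-1,-0.075,0.0035,0,0.09],[-1,-0.075,0.0035,0,0.09],[-1,-0.075,0.0035,0,0.09]]]' >/dev/null; python3 -m jog '[[[-1,0,0,0,0],[-1,0,0,0,0],[-1,0,0,0,0],[-1,0,0,0,0]]]' >/dev/null; python3 goal.py .4232 -.2833 .235 66.9
python3 - <<'E'
from h import *
w=snap('wrist');s=snap('side');t=snap('top')
r=lambda im,x,y,w,h:cv2.resize(im[y:y+h,x:x+w],(400,300),interpolation=cv2.INTER_CUBIC)
cv2.imwrite('pics/p1.png',np.vstack([np.hstack([r(w,160,80,240,180),r(s,250,80,112,84)]),np.hstack([r(t,335,215,80,60),r(w,0,0,560,420)])])[:,:,::-1])
cv2.imwrite('pics/p1w.png',w[:,:,::-1]);cv2.imwrite('pics/p1s.png',s[:,:,::-1])
E
```

```text
t 5.55 pos [ 0.4249 -0.2815  0.2329] rpy deg [180.     0.    67.17] open 0.019719556179266528 grip 24.94531363248825 F [-0.27  0.12 -1.09]
shift [-0.0023 -0.0008 -0.0021] turn 0.0047 steps 0.077545273003082
```

View pics/p1.png

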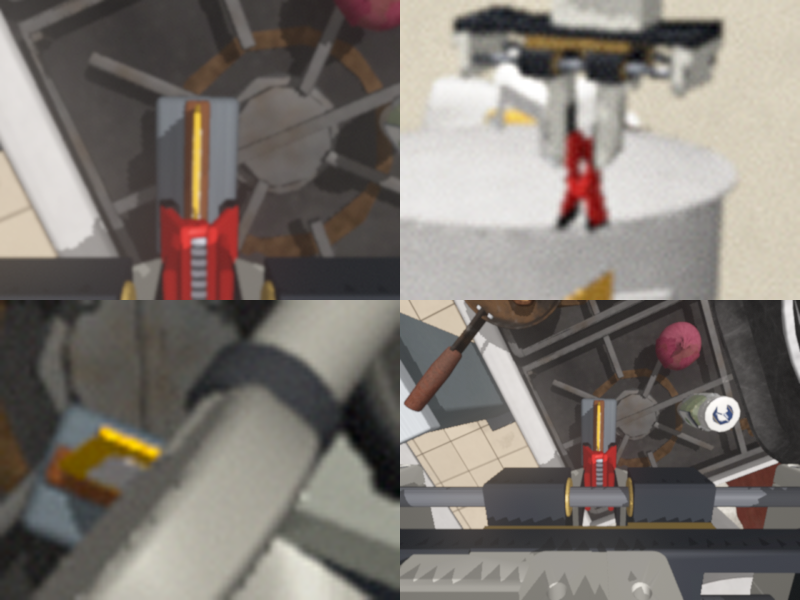

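In the wrist view the card's top edge is a vertical line at about column 278, starting near row 143. The clip sits open between the fingers, with the coil at about column 279. I'll measure both.

```bash
python3 - <<'E'
from h import *
w=cv2.imread('pics/p1w.png')[:,:,::-1].copy(); s=cv2.imread('pics/p1s.png')[:,:,::-1].copy()
m=mask(w,'yel'); m[:,:260]=0;m[:,300:]=0;m[:130]=0;m[215:]=0
ys,xs=np.nonzero(m)
for r in range(ys.min(),ys.max()+1,6): x=xs[ys==r]; print(r,x.min() if len(x) else 0,x.max() if len(x) else 0, x.mean() if len(x) else 0)
o=robot.observe();R=Rot.from_euler('xyz',o["tool_rot"]).as_matrix()
tl=lambda px,z:(R.T@(onz('wrist',px,z)-o['tool_pos'])).round(4)
print('card end .13',tl((278,ys.min()-.5),.13),'near',tl((278,205),.13))
m=mask(w,'red');m[:,:250]=0;m[:,310:]=0;m[:195]=0;m[240:]=0
ys,xs=np.nonzero(m)
for r in range(ys.min(),ys.max()+1,4): x=xs[ys==r]; print('red',r,x.min(),x.max(),(x.min()+x.max())/2)
m=mask(s,'red');m[:,:285]=0;m[:,320:]=0;m[:110]=0;m[150:]=0
ys,xs=np.nonzero(m); print('side red',xs.min(),xs.max(),ys.min(),ys.max())
for z in(.17,.175,.18,.185,.19,.214,.216,.2535): print(z,proj('side',(o['tool_pos'][0],o['tool_pos'][1],z)).round(1))
cv2.imwrite('pics/p2.png',np.hstack([cv2.resize(w[190:250,240:320],(400,300),interpolation=cv2.INTER_CUBIC),cv2.resize(s[105:150,275:335],(400,300),interpolation=cv2.INTER_CUBIC)])[:,:,::-1])
E
```

```text
143 277 279 278.0
149 276 280 278.0
155 276 280 278.0
161 277 278 277.5
167 276 279 277.5
173 276 278 277.0
179 276 278 277.0
185 276 277 276.5
191 276 278 277.0
197 276 277 276.5
203 276 278 277.0
209 277 277 277.0
card end .13 [0.0568 0.0002 0.1028] near [4.500e-03 1.000e-04 1.028e-01]
red 204 300 302 301.0
red 208 257 302 279.5
red 212 257 302 279.5
red 216 257 302 279.5
red 220 258 301 279.5
red 224 257 301 279.0
red 228 258 301 279.5
red 232 258 302 280.0
red 236 259 299 279.0
side red 296 306 117 142
0.17 [301.6 146.1]
0.175 [301.6 144.3]
0.18 [301.6 142.5]
0.185 [301.6 140.8]
0.19 [301.7 139. ]
0.214 [301.8 130.3]
0.216 [301.8 129.5]
0.2535 [302.  115.7]
```

View pics/p2.png

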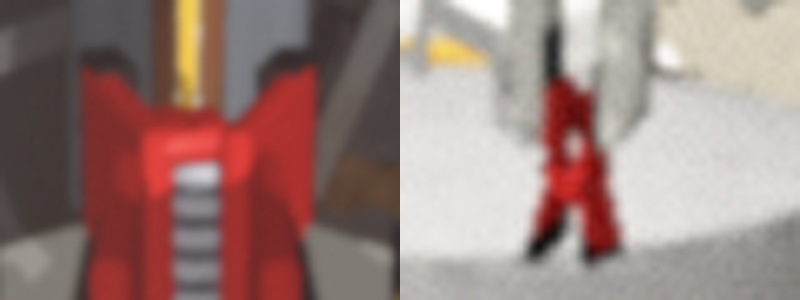

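```bash
python3 - <<'E'
from h import *
o=robot.observe();R=Rot.from_euler('xyz',o["tool_rot"]).as_matrix()
tl=lambda px,z:(R.T@(onz('wrist',px,z)-o['tool_pos'])).round(4)
z=o['tool_pos'][2]; print(o['tool_pos'])
print('jaw tip end',tl((257,201),z-.057),tl((302,201),z-.057),'coil end ',tl((279,222),z-.0165),'card end',tl((278,142.5),.13))
P=o['tool_pos']+R@[.0568,0,0]; print(onz('top',(355.2,241.2),.13), P)
E
```

```text
[ 0.42471944 -0.28195616  0.23277922]
jaw tip end [ 0.0185 -0.0145  0.057 ] [0.0185 0.017  0.057 ] coil end  [0.0155 0.0008 0.0165] card end [0.0568 0.0002 0.1028]
[ 0.44489494 -0.23254075  0.13      ] [ 0.44679687 -0.22962236  0.23277524]
```

```bash
python3 -m jog '[[[-1,0,-0.002,0,0.012],[-1,0,-0.002,0.012,0.012],[-1,0,-0.002,0.024,0.012],[-1,0,-0.002,0.036,0.012],[-1,0,-0.002,0.042,0.012]]]' 25 >/dev/null; python3 -m jog '[[[-1,0,0,0.007,0],[-1,0,0,0.014,0],[-1,0,0,0.021,0],[-1,0,0,0.021,0],[-1,0,0,0.021,0]]]';  python3 -m jog '[[[-1,0,0,0,0],[-1,0,0,0,0],[-1,0,0,0,0]]]'
python3 - <<'E'
from h import *
w=snap('wrist');s=snap('side')
cv2.imwrite('pics/f1.png',np.hstack([cv2.resize(w[130:250,200:360],(400,300),interpolation=cv2.INTER_CUBIC),cv2.resize(s[125:185,265:345],(400,300),interpolation=cv2.INTER_CUBIC)])[:,:,::-1])
o=robot.observe();print(o['tool_pos'],o['contact_force'],o['opening'],o['grip_force'],o['time'])
m=mask(w,'yel'); m[:,:260]=0;m[:,300:]=0;m[:120]=0;m[215:]=0
ys,xs=np.nonzero(m);print('card end row',ys.min(),'cols',[xs[ys==r].mean().round(1) for r in range(ys.min()+1,ys.max(),8) if (ys==r).any()])
R=Rot.from_euler('xyz',o["tool_rot"]).as_matrix()
tl=lambda px,z:(R.T@(onz('wrist',px,z)-o['tool_pos'])).round(4)
print(tl((278,ys.min()-.5),.13),tl((277,200),.13))
E
```

```text
time: 6.53
tool_pos: [0.4227, -0.2816, 0.1695]
tool_rot: [-3.141, -0.0, 1.159]
contact_force: [-0.9, -1.1, -1.5]
opening: 0.0198
grip_force: 24.9
time: 6.78
tool_pos: [0.4229, -0.2818, 0.1702]
tool_rot: [3.141, 0.0, 1.159]
contact_force: [-0.8, 0.3, -1.2]
opening: 0.0197
grip_force: 24.9
[ 0.42282659 -0.28169452  0.17002936] [-0.49217796 -1.20131989 -1.43880436] 0.019682193602459996 24.945243000984192 6.8833
card end row 144 cols [np.float64(279.0), np.float64(279.0), np.float64(279.0), np.float64(279.0), np.float64(279.0), np.float64(279.0), np.float64(279.5), np.float64(279.0), np.float64(279.5)]
[0.0585 0.0003 0.04  ] [ 0.0231 -0.0004  0.04  ]
```

View pics/f1.png

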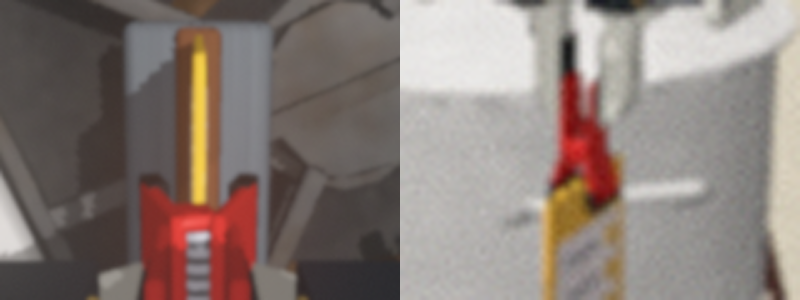

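The jaws straddle the card edge symmetrically: the card is at column 279.2 and the jaws are centred on 279.3. The tips are about 15 mm below the edge, and the opening is still 19.7 mm with no contact. I'll make a 1 mm centring nudge, then hand in.

```bash
python3 -m jog '[[[-1,0.001,0,0,0],[-1,0.001,0,0,0],[-1,0.001,0,0,0],[-1,0.001,0,0,0],[-1,0.001,0,0,0]]]'; python3 -c "
from cell import robot
print(robot.hand_in())"
```

```text
time: 7.3
tool_pos: [0.4231, -0.2807, 0.1697]
tool_rot: [3.142, 0.0, 1.159]
contact_force: [-1.0, -0.3, -0.7]
opening: 0.0193
grip_force: 24.9
the job is handed in; nothing more can be done
None
```

I handed the job in at 7.3 s: the gripper holds the red clip squeezed fully open over the middle of the yellow card's top edge (centred to about 3 mm), its jaw tips about 15 mm down each side, with no contact seen.

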